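Hold the brake-release key in through the guard slot

TASK

Pull the flat release key (red handle) up out of the wooden tool holder, pass its blade down through the narrow slot in the yellow guard cover of the drive unit, and push it fully home against the spring plunger inside, until the handle's shoulder is down at the cover. The brake is released only while the key is held in, so finish still gripping the key and holding it down; leave the other two tools in the holder.

Things in the scene. Friction and masses are not known exactly. Their poses are not given: they have to be found in the camera images.
- key_grip (a point): Centre of the loose key's red handle, 20 (x) x 32 (y) x 60 (z) mm, gripped across its 20 mm; z up. About 0.12 kg, upright in one of the holder's three sockets. Below the handle a steel blade 8 (x) x 26 (y) mm, 60 mm long, nose rounded. Handle's flat shoulder 30 mm below this point, blade tip 90 mm below. Same when turned half round about z.
- key_tip (a point): Lower end of the key's blade, 90 mm below key_grip along the key's z axis; same axes.
- holder: Wooden tool holder fixed on the bench, 75 (x) x 200 (y) x 80 (z) mm, origin at the centre of its underside. Three sockets 11 (x) x 29 (y) mm, 70 mm deep, at y = -62, 0 and +62 mm. Tools stand in them, shoulders on the top face, shanks 60 mm down; the key's axes then lie along the holder's.
- screwdriver_mid (a point): Centre of the blue round handle (28 mm diameter, 34 mm flange, 60 mm tall) of the screwdriver standing in another socket; leave it there.
- scriber_mid (a point): Middle of the black round handle (20 mm diameter, brass 34 mm flange, 56 mm tall) of the scriber standing in another socket, 30 mm above the holder's top; leave it there.
- drive: Drive unit fixed on the bench; origin on the bench straight under the slot. Grey guard housing 120 x 120 mm, flat yellow cover with top face at z = 110 mm, screw heads 3 mm proud at its corners. Blue motor on the +y side, out to 172 mm, below 95 mm high. Clear pane on the +x side. Base plate 150 (x) mm, y from -80 to +200 mm.
- slot (a point): Centre of the slot's mouth, on the cover's top face, z up. The slot goes straight down through the 12 mm cover: 10 mm along x, 28 mm along y (2 mm more than the blade, in each direction), edge chamfered 1 mm, a black painted border 6 mm wide around it. The housing is hollow below.
- plunger (a joint): How far the red spring plunger under the slot is pressed down, in m: 0 at rest, its top then 45 mm below the cover's top face; 0.015 with the key fully home (shoulder on the cover); stop at 0.018. The spring pushes up with 3 N at rest, 6.75 N at 0.015, so it lifts a key that is let go.
Mind the look-alikes: they are no part of the job. There is more than one size of the part that bears key_grip; the job needs the middle-sized.

How it is judged:
By the outcome, as a careful person would: the job done as asked, in the order asked, and still so for the second after the job is handed in, while the arm keeps its last pose, push and grip.
It also fails if it takes over 40 s, if anything falls off the work surface, if the arm or the gripper's body presses on something with over 40 N, if the wrist force passes 120 N, or if a joint passes its speed limit or range.

ROBOT

A 7-joint arm with a two-finger parallel gripper is mounted at the origin on the work surface. World frame = base frame: x ahead of the robot, y to its left, z up, the work surface at z = 0. Lengths are in m, angles in rad, forces in N, time in s.
With the tool pointing down it reaches from about 0.425 to 0.875 m from the base axis. Payload 8.4 kg.
Tool frame: the origin (TCP) lies between the finger pads; the fingertips stand 14 mm ahead of it and the grasp point (between the pads) lies 5 mm behind it; y points along the fingers, z is the direction in which the jaws open and shut, and the axes are right-handed (so a half turn about y gives the same grasp; the last joint's range is limited). The gripper opens to 85 mm and grips with 20 to 120 N. Pads are 22 mm wide; open, the fingers measure 114 mm over their backs; the gripper's body (76 mm by 85 mm) begins 54 mm behind the grasp point. The pads swing forward as they close: fully open they stand 13 mm farther back than shut.
Start: joints at [-1.318, 0.333, 0.04, 1.465, -0.013, 1.343, -0.059], TCP at [0.224, 0.61, 0.245] pointing down, gripper open.
Joint ranges: [-2.58, 2.58], [-0.38, 2.09], [-1.3, 1.39], [0.25, 2.4], [-1.5, 4.64], [0.08, 2.09], [-2.65, 2.65]. Speed limits (rad/s): [2.22, 2.22, 2.79, 2.79, 3.14, 3.14, 3.14].

INTERFACE

Orientations are given as a 3x3 rotation matrix whose columns are the frame's x, y, z axes.
In Python, from plant import * gives the robot as it stands.
- The arm moves only by the tool move_arm, never from a script. Its arguments are lists of equal length, an entry for each row: "delta_pos": the shift along the tool's x, y, z in m, a list of three; "twist": the turn about the tool's y in rad; "fingers": the closure, from 0 (fully open) to 1 (shut). In form: {"delta_pos": [[dx, dy, dz], ...], "twist": [twist, ...], "fingers": [fingers, ...]}. A call has 1 to 12 rows; each row is the pose to reach, as a shift and turn from the pose commanded when the call began, along the tool's axes at that moment; what a row does not reach only later rows make up. A row lasts 1/12 s, in which the tool goes at most 41.7 mm and 7.16 degrees, less where a joint would pass 70% of its speed; a pose out of reach is approached as far as the arm can. A call with a gripper value outside its range is refused whole. The fingers move at their own pace and stop on an object; "newtons" is the grip in N (left out, the last holds). Time passes only in rows, so rows that repeat a pose let the fingers close. It gives the time, the measured TCP pose, the force and the opening at its end, in the units of the state.
- state(): the state, without advancing time (a new reading comes with each control period).
- get_image(name): name is "scene" or "top" or "wrist"; returns (picture, depth): 480x640x3 uint8, blue, green, red; 480x640 float32, m along the optical axis (not along the pixel's ray), 0 where there is no reading.
- camera_params(name): a dict with "fov_y" (degrees; the focal length in pixels is half the picture's height over the tangent of half this angle, whatever the lens; pixels are square), "cx", "cy" (the principal point, pixels), "cam_to_world" (4x4, takes a point from camera to world coordinates); the wrist camera has in their place "mount" (4x4, takes a point from camera to tool coordinates, whose origin is the TCP and whose axes are the tool frame's). Camera axes: x right, y up, looking along -z (the intrinsics and any distortion apply to the point x, -y, -z); pixel columns grow to the right and rows downward; lengths in m; the calibration is good to about 2 mm. The wrist camera is an equidistant fisheye: a pixel r from the principal point sees the ray r / f radians off the axis. A picture is of the moment at which its call begins: read the wrist's pose just before it. camera_params takes no time and is no camera call.
- hand_in(): hands the job in, once; it reports no verdict.
The state is a dict: "t": time; "joint_positions": joint angles; "dq": joint speeds; "joint_torque": joint torques, N m; "position": TCP position; "tool_rot": TCP orientation; "force": force on the tool from outside, world axes, zero at the start; "wrist_torque": the same for the moment, N m; "grip_width": finger opening in m.
Only numpy, scipy, OpenCV 4.12 (cv2) and the standard library are available. Lean on these libraries where they do the work, as an engineer would, in place of code of your own. Each camera call takes 0.05 s, during which the arm holds its last target.

## Working session

There is one attempt and no reset: what is moved stays moved. The work goes in short steps, Python scripts to look and compute and a tool call to move; the robot and the scene stay as the last step left them, time stands still between calls to the robot, and variables do not carry over. Pictures are saved under pics/ and viewed, and the job is handed in when it is done.

Besides the shell and the picture viewer there is one more tool, called after "Call:" as a command line: name --pt "numbers of a row" for each row, then --argument value for the rest. move_arm: Moves the arm, as the interface text tells. Its arguments: {"type":"object","properties":{"delta_pos":{"type":"array"},"twist":{"type":"array"},"fingers":{"type":"array"},"newtons":{"type":"number"}},"required":["delta_pos","twist","fingers"]}

```bash
ls; mkdir -p pics; cat > h.py <<'E'
import numpy as np, cv2
from plant import *
np.set_printoptions(precision=4,suppress=True)
def ray(name,u,v,st=None):
    p=camera_params(name); f=240/np.tan(np.radians(p['fov_y']/2)); x=(u-p['cx']);y=(v-p['cy'])
    if name=='wrist':
        r=np.hypot(x,y)+1e-12;th=r/f
        d=np.array([x/r*np.sin(th),-y/r*np.sin(th),-np.cos(th)])
        T=np.eye(4);T[:3,:3]=np.array(st['tool_rot']);T[:3,3]=st['position'];M=T@np.array(p['mount'])
    else:
        d=np.array([x/f,-y/f,-1.]);M=np.array(p['cam_to_world'])
    return M[:3,3],M[:3,:3]@d
def onz(name,u,v,z,st=None):
    o,d=ray(name,u,v,st);return o+d*(z-o[2])/d[2]
def bydepth(name,u,v,dep):
    o,d=ray(name,u,v);return o+d*dep
E
python3 - <<'E'
from h import *
s=state();print(s)
for n in ['scene','top','wrist']:
    print(n,camera_params(n))
    im,d=get_image(n);cv2.imwrite(f'pics/{n}0.png',im);np.save(f'pics/{n}0.npy',d)
E
```

```text
pics
{'t': 0.0, 'joint_positions': array([-1.3182,  0.3339,  0.0399,  1.4663, -0.0134,  1.3433, -0.0585]), 'dq': array([-0.    ,  0.0002, -0.0007, -0.0014, -0.0008, -0.0012,  0.    ]), 'joint_torque': array([ -0.0004, -65.8553,   1.3652, -40.5572,   0.0168,   0.0125,
         0.    ]), 'position': array([0.2239, 0.6098, 0.2444]), 'tool_rot': array([[ 0.9387, -0.0005,  0.3446],
       [-0.3446, -0.0015,  0.9387],
       [ 0.0001, -1.    , -0.0016]]), 'force': array([-0.6848,  0.0677,  0.2898]), 'wrist_torque': array([ 0.0718, -0.0076, -0.0167]), 'grip_width': 0.08549030829621608}
scene {'fov_y': 57.33055874095315, 'cx': 322.2624169110538, 'cy': 239.09450845675653, 'cam_to_world': array([[ 0.7937, -0.4047,  0.4541,  0.8878],
       [ 0.6082,  0.5397, -0.5821, -0.4042],
       [-0.0095,  0.7382,  0.6745,  0.6003],
       [ 0.    ,  0.    ,  0.    ,  1.    ]])}
top {'fov_y': 48.11672460602488, 'cx': 323.16786435963604, 'cy': 243.65070966600823, 'cam_to_world': array([[-0.0045,  0.995 , -0.0995,  0.4551],
       [-0.9999, -0.0059, -0.0133, -0.0009],
       [-0.0138,  0.0995,  0.9949,  0.9265],
       [ 0.    ,  0.    ,  0.    ,  1.    ]])}
wrist {'fov_y': 65.70646984690485, 'cx': 329.67715279436464, 'cy': 231.1985885259777, 'mount': array([[ 0.0005, -0.9498, -0.313 , -0.0793],
       [-0.0017,  0.313 , -0.9498, -0.1296],
       [ 1.    ,  0.001 , -0.0014,  0.0022],
       [ 0.    ,  0.    ,  0.    ,  1.    ]])}
```

View pics/scene0.png

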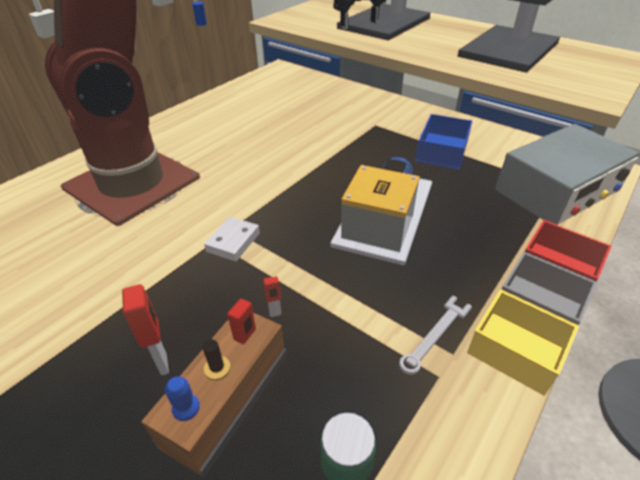

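View pics/top0.png

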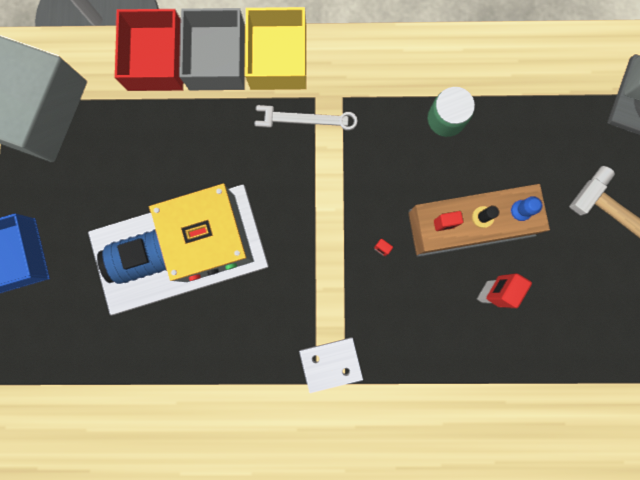

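View pics/wrist0.png

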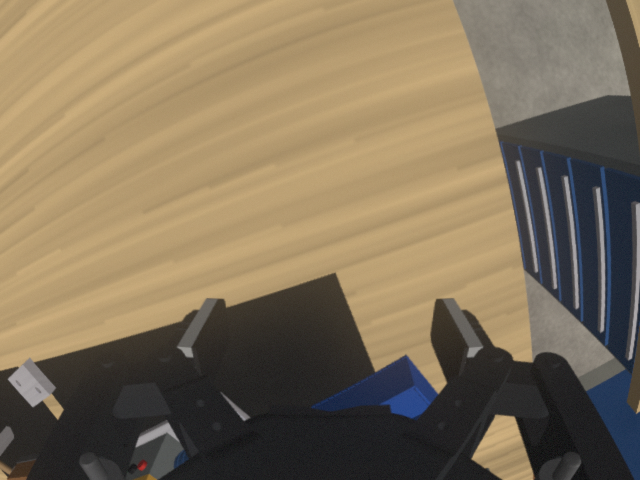

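Candidates in the top view are the red handle in the holder (448,220), a small red key standing beside it (383,247), a large red key (510,290) and the red tray (147,45). The scene view has the same three keys at (241,321), (272,290) and (142,318). By the description I choose the middle-sized one in the holder, and I'll check it in a close crop with measurements.

```bash
python3 - <<'E'
from h import *
im=cv2.imread('pics/top0.png');d=np.load('pics/top0.npy')
a=cv2.resize(im[170:320,360:560],None,fx=4,fy=4,interpolation=cv2.INTER_CUBIC)[:600,:800]
cv2.imwrite('pics/cropkey.png',a)
cv2.imwrite('pics/cropslot.png',cv2.resize(im[175:295,130:290],None,fx=5,fy=5,interpolation=cv2.INTER_CUBIC))
hsv=cv2.cvtColor(im,cv2.COLOR_BGR2HSV)
def blobs(m,x0,x1,y0,y1,z,name):
    k=np.zeros_like(m);k[y0:y1,x0:x1]=m[y0:y1,x0:x1]
    cs,_=cv2.findContours(k,cv2.RETR_EXTERNAL,cv2.CHAIN_APPROX_NONE)
    for c in cs:
        if cv2.contourArea(c)<60: continue
        W=np.array([onz('top',*p[0],z)[:2] for p in c],np.float32)
        r=cv2.minAreaRect(W*1000); print(name,cv2.contourArea(c),c[:,0].mean(0),r)
red=cv2.inRange(hsv,(0,120,60),(8,255,255))|cv2.inRange(hsv,(172,120,60),(180,255,255))
blobs(red,430,470,200,240,.14,'key')
blobs(red,180,215,215,245,.065,'plunger')
yel=cv2.inRange(hsv,(20,150,120),(32,255,255))
blobs(yel,140,250,180,285,.11,'cover')
wood=cv2.inRange(hsv,(5,70,60),(17,220,255))
blobs(wood,400,560,180,260,.08,'holder')
for u,v in [(448,220),(383,247),(510,290),(197,231),(430,235),(484,222),(488,213),(527,208)]:
    print(u,v,bydepth('top',u,v,d[v,u]))
E
```

```text
key 392.5 [447.96   220.4933] ((567.0572509765625, -174.27752685546875), (24.218521118164062, 43.102169036865234), 10.015345573425293)
plunger 61.0 [197.0278 231.75  ] ((561.8114624023438, 214.5020294189453), (7.793516159057617, 26.56939125061035), 18.285818099975586)
cover 5988.0 [197.0845 231.5541] ((556.7666015625, 204.02236938476562), (121.5281982421875, 121.54307556152344), 16.825130462646484)
holder 6512.5 [479.0198 218.6771] ((578.751953125, -234.79835510253906), (78.94917297363281, 216.30068969726562), 9.614867210388184)
448 220 [ 0.5676 -0.1743  0.1401]
383 247 [ 0.5332 -0.0833  0.0873]
510 290 [ 0.4643 -0.2527  0.1656]
197 231 [0.5632 0.2153 0.0634]
430 235 [ 0.5524 -0.1584  0.0809]
484 222 [ 0.5709 -0.2406  0.0925]
488 213 [ 0.5782 -0.2344  0.1364]
527 208 [ 0.5856 -0.2928  0.1346]
```

View pics/cropkey.png

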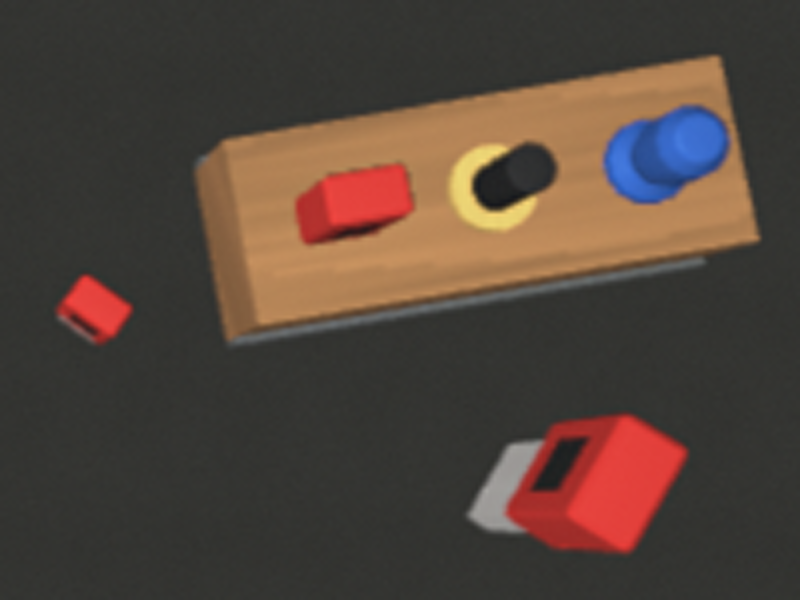

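View pics/cropslot.png

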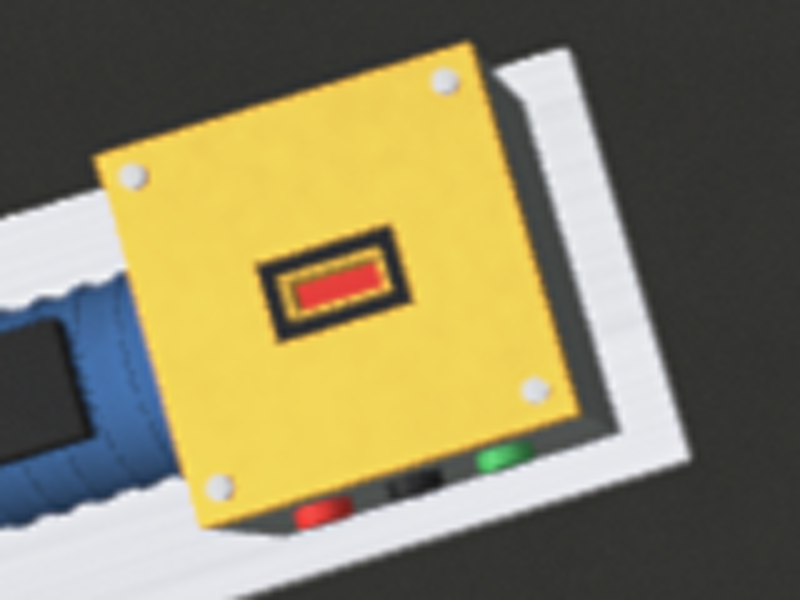

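The crop confirms it: the red handle standing in the holder is about 20x32 mm, with the scriber and screwdriver beside it. The loose keys are visibly smaller and larger. The slot shows as a black border around a red plunger, at (197,231) in the top view. Next I'll measure the border and take a wrist view above the slot on the way.

```bash
cat >> h.py <<'E'
def yaw_of(R): return np.degrees(np.arctan2(R[1][2],R[0][2]))
def togo(p,yaw):
    s=state();R=np.array(s['tool_rot']);d=R.T@(np.array(p)-s['position'])
    tw=(yaw_of(R)-yaw+180)%360-180
    print('t',s['t'],'pos',s['position'],'yaw',yaw_of(R),'F',s['force'],'w',s['grip_width'])
    print('delta tool',d,'twist',np.radians(tw))
def border(name,im,box,z,st=None,thr=70):
    u0,u1,v0,v1=box
    g=im.max(2);m=np.zeros_like(g);m[v0:v1,u0:u1]=(g[v0:v1,u0:u1]<thr)*255
    cs,h=cv2.findContours(m,cv2.RETR_CCOMP,cv2.CHAIN_APPROX_NONE)
    for i,c in enumerate(cs):
        if cv2.contourArea(c)<40: continue
        W=np.array([onz(name,*p[0],z,st)[:2] for p in c],np.float32)
        print('outer' if h[0][i][3]<0 else 'hole',cv2.contourArea(c),c[:,0].mean(0),cv2.minAreaRect(W*1000))
E
python3 - <<'E'
from h import *
im=cv2.imread('pics/top0.png')
border('top',im,(178,216,216,247),.11)
im=cv2.imread('pics/scene0.png')
border('scene',im,(366,398,176,198),.11,thr=75)
togo([.56,.213,.26],16.8)
E
```

```text
outer 350.5 [196.28   231.3867] ((556.7576293945312, 204.63616943359375), (22.66520118713379, 40.58853530883789), 16.923091888427734)
hole 282.5 [196.6349 231.2857] ((556.7334594726562, 204.62728881835938), (20.126205444335938, 38.01149368286133), 16.536388397216797)
t 0.15 pos [0.2239 0.6099 0.2446] yaw 69.8422716584125 F [-0.0432 -0.6323  0.3431] w 0.08538915350586611
delta tool [ 0.4523 -0.015  -0.2568] twist 0.9257622831765714
```

Call:
move_arm --pt "0.4525 -0.015 -0.265" --pt "0.4525 -0.015 -0.265" --pt "0.4525 -0.015 -0.265" --pt "0.4525 -0.015 -0.265" --pt "0.4525 -0.015 -0.265" --pt "0.4525 -0.015 -0.265" --pt "0.4525 -0.015 -0.265" --pt "0.4525 -0.015 -0.265" --pt "0.4525 -0.015 -0.265" --pt "0.4525 -0.015 -0.265" --pt "0.4525 -0.015 -0.265" --pt "0.4525 -0.015 -0.265" --twist '[0.926,0.926,0.926,0.926,0.926,0.926,0.926,0.926,0.926,0.926,0.926,0.926]' --fingers '[0,0,0,0,0,0,0,0,0,0,0,0]'

```text
t: 1.15
position: [0.5426, 0.2226, 0.2597]
tool_rot: [[0.289, 0.0, 0.957], [-0.957, 0.0, 0.289], [-0.0, -1.0, 0.0]]
force: [0.3, 0.8, 0.8]
grip_width: 0.0853
```

```bash
python3 - <<'E'
from h import *
togo([.557,.205,.26],16.8)
E
```

```text
t 1.15 pos [0.5426 0.2226 0.2597] yaw 16.800070943816973 F [0.2915 0.8165 0.8301] w 0.08526375933440022
delta tool [ 0.021  -0.0003  0.0087] twist 1.2382031902202053e-06
```

Call:
move_arm --pt "0 0 0" --pt "0 0 0" --pt "0 0 0" --twist '[0,0,0]' --fingers '[0,0,0]'

```text
t: 1.4
position: [0.5415, 0.2246, 0.2593]
tool_rot: [[0.289, -0.001, 0.957], [-0.957, 0.0, 0.289], [-0.0, -1.0, -0.001]]
force: [-0.6, 0.1, -0.8]
grip_width: 0.0853
```

```bash
python3 - <<'E'
from h import *
togo([.557,.205,.26],16.8)
s=state();im,d=get_image('wrist');cv2.imwrite('pics/w1.png',im);np.save('pics/w1.npy',d)
import pickle;pickle.dump(s,open('pics/w1.pkl','wb'))
E
```

```text
t 1.4 pos [0.5415 0.2246 0.2593] yaw 16.76985269505405 F [-0.5529  0.083  -0.8199] w 0.08529524804275553
delta tool [ 0.0233 -0.0007  0.0091] twist -0.0005261697319097028
```

View pics/w1.png

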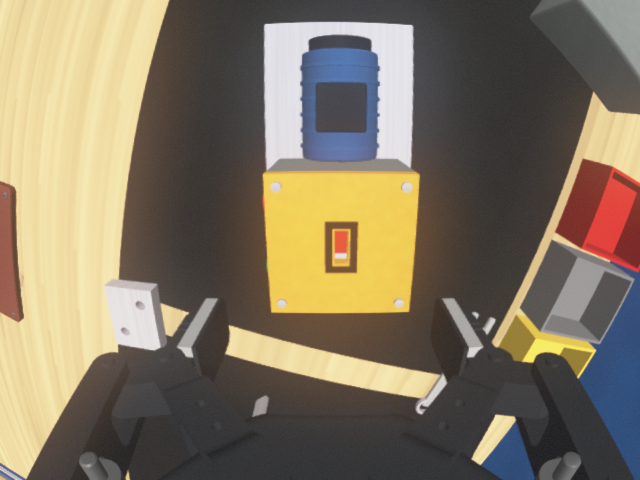

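The wrist view shows the slot's black border at (341,247), with the cover spanning (264..418, 172..312).

```bash
python3 - <<'E'
from h import *
import pickle
s=pickle.load(open('pics/w1.pkl','rb'));im=cv2.imread('pics/w1.png');d=np.load('pics/w1.npy')
border('wrist',im,(318,364,215,280),.11,s)
border('wrist',im,(318,364,215,280),.11,s,90)
hsv=cv2.cvtColor(im,cv2.COLOR_BGR2HSV)
m=cv2.inRange(hsv,(18,130,120),(35,255,255));m[:150]=0;m[330:]=0;m[:,:240]=0;m[:,440:]=0
c=max(cv2.findContours(m,0,1)[0],key=cv2.contourArea)
print('cover',cv2.minAreaRect(np.array([onz('wrist',*p[0],.11,s)[:2]*1000 for p in c],np.float32)))
print(d[200,300],d[247,341])
# triangulate slot from top/wrist
def near(o1,d1,o2,d2):
    A=np.array([d1,-d2]).T;x=np.linalg.lstsq(A,o2-o1,rcond=None)[0];return o1+x[0]*d1,o2+x[1]*d2
print(near(*ray('wrist',341,247,s),*ray('top',196.4,231.3)))
togo([.567,-.175,.26],10)
E
```

```text
cover ((559.0198364257812, 205.53782653808594), (121.95369720458984, 122.97958374023438), 16.76683235168457)
0.28480273 0.34589377
(array([0.5593, 0.2051, 0.1085]), array([0.5572, 0.205 , 0.1082]))
t 1.45 pos [0.5411 0.2255 0.2593] yaw 16.867242636485127 F [ 0.3683  0.1567 -0.3569] w 0.08575658758393015
delta tool [ 0.3908 -0.0008 -0.0914] twist 0.11985599454000136
```

Call:
move_arm --pt "0.391 0 -0.091" --pt "0.391 0 -0.091" --pt "0.391 0 -0.091" --pt "0.391 0 -0.091" --pt "0.391 0 -0.091" --pt "0.391 0 -0.091" --pt "0.391 0 -0.091" --pt "0.391 0 -0.091" --pt "0.391 0 -0.091" --pt "0.391 0 -0.091" --pt "0.391 0 -0.091" --pt "0.391 0 -0.091" --twist '[0.12,0.12,0.12,0.12,0.12,0.12,0.12,0.12,0.12,0.12,0.12,0.12]' --fingers '[0,0,0,0,0,0,0,0,0,0,0,0]'

```text
t: 2.45
position: [0.5675, -0.1764, 0.2594]
tool_rot: [[0.171, -0.0, 0.985], [-0.985, 0.0, 0.171], [-0.0, -1.0, -0.0]]
force: [-0.2, 0.3, 0.8]
grip_width: 0.085
```

Call:
move_arm --pt "0 0 0" --pt "0 0 0" --pt "0 0 0" --twist '[0,0,0]' --fingers '[0,0,0]'

```text
t: 2.7
position: [0.568, -0.174, 0.2595]
tool_rot: [[0.175, -0.0, 0.985], [-0.985, 0.001, 0.175], [-0.001, -1.0, 0.0]]
force: [-0.3, -0.3, 0.2]
grip_width: 0.0853
```

```bash
python3 - <<'E'
from h import *
togo([.567,-.175,.26],10)
s=state();im,d=get_image('wrist');cv2.imwrite('pics/w2.png',im);np.save('pics/w2.npy',d)
import pickle;pickle.dump(s,open('pics/w2.pkl','wb'))
E
```

```text
t 2.7 pos [ 0.568  -0.174   0.2595] yaw 10.09814839153927 F [-0.3423 -0.3238  0.2216] w 0.0853403183688276
delta tool [ 0.0008 -0.0005 -0.0012] twist 0.001713012587896784
```

View pics/w2.png

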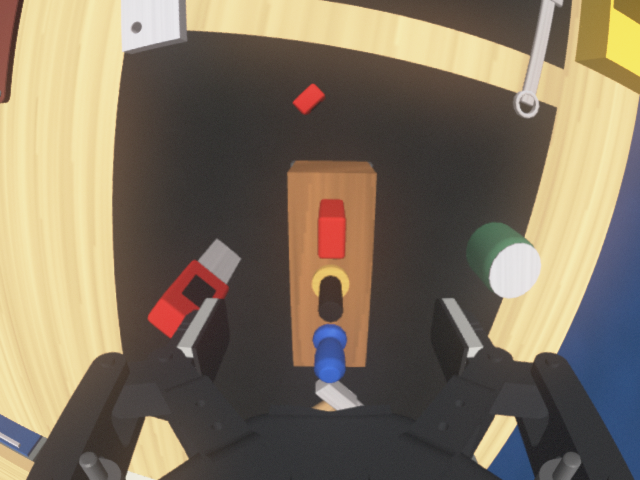

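The wrist view shows the key handle in the holder at about (332,235), the scriber at (330,290), the screwdriver at (330,355) and the holder outline spanning (288..376, 170..366).

```bash
python3 - <<'E'
from h import *
import pickle
s=pickle.load(open('pics/w2.pkl','rb'));im=cv2.imread('pics/w2.png');d=np.load('pics/w2.npy')
print(im[195:262:3,332])
hsv=cv2.cvtColor(im,cv2.COLOR_BGR2HSV)
def mar(m,box,z,n):
    k=np.zeros_like(m);u0,u1,v0,v1=box;k[v0:v1,u0:u1]=m[v0:v1,u0:u1]
    c=max(cv2.findContours(k,0,1)[0],key=cv2.contourArea)
    print(n,cv2.boundingRect(c),cv2.minAreaRect(np.array([onz('wrist',*p[0],z,s)[:2]*1000 for p in c],np.float32)))
red=cv2.inRange(hsv,(0,120,200),(8,255,255))|cv2.inRange(hsv,(172,120,200),(180,255,255))
mar(red,(310,355,190,270),.14,'key')
wood=cv2.inRange(hsv,(5,70,60),(17,220,255))
mar(wood,(280,390,150,372),.08,'holder')
w1=cv2.imread('pics/w1.png');print(w1[247,320:364].max(1), w1[215:280,341].max(1))
E
```

```text
[[ 84 127 181]
 [ 78 114 178]
 [ 51  61 186]
 [ 54  63 187]
 [ 51  60 187]
 [ 51  60 187]
 [ 49  61 187]
 [ 53  63 194]
 [ 65  75 234]
 [ 62  72 228]
 [ 60  69 226]
 [ 61  69 226]
 [ 62  71 227]
 [ 59  70 225]
 [ 62  71 226]
 [ 59  69 225]
 [ 61  71 225]
 [ 59  70 225]
 [ 60  69 225]
 [ 62  71 225]
 [ 59  70 223]
 [ 63  86 174]
 [ 82 125 179]]
key (319, 217, 26, 41) ((572.0889892578125, -177.85687255859375), (17.492263793945312, 30.1390380859375), 9.540053367614746)
holder (284, 158, 102, 209) ((585.4095458984375, -233.75267028808594), (90.97542572021484, 212.91380310058594), 9.999149322509766)
[242 242 243 241 216 159 125 120 121 119 120 136 215 238 232 232 232 231
 232 232 232 233 233 233 233 232 224 215 225 220 163 124 121 119 119 119
 132 201 235 242 243 243 243 243] [243 243 243 243 243 241 206 148 122 121 120 122 123 151 221 234 231 233
 233 233 233 233 234 232 232 232 234 232 234 233 232 232 233 233 232 232
 229 222 220 230 233 233 232 229 224 224 224 225 234 239 232 182 132 119
 116 117 120 159 222 240 242 242 242 242 242]
```

```bash
python3 - <<'E'
from h import *
import pickle
s=pickle.load(open('pics/w1.pkl','rb'));w1=cv2.imread('pics/w1.png')
border('wrist',w1,(318,364,215,280),.11,s,170)
im=cv2.imread('pics/top0.png')
print(im[210:232,448,2],im[220,430:468,2])
k=np.zeros((480,640),np.uint8);r=(im[...,2]>205)&(im[...,1]<110);k[205:240,430:470]=r[205:240,430:470]*255
c=max(cv2.findContours(k,0,1)[0],key=cv2.contourArea)
print(cv2.boundingRect(c),cv2.minAreaRect(np.array([onz('top',*p[0],.14)[:2]*1000 for p in c],np.float32)))
togo([.570,-.177,.107],9.8)
E
```

```text
outer 1544.5 [340.6604 246.8428] ((558.8807373046875, 205.2281951904297), (25.4777889251709, 42.96512985229492), 16.754779815673828)
hole 747.0 [340.6    247.1455] ((559.0424194335938, 205.06747436523438), (15.93937873840332, 33.50782012939453), 16.803979873657227)
[182 178 153 199 228 229 229 229 229 230 229 230 230 231 224 199 132  60
  64 145 187 192] [182 182 182 180 177 177 178 178 178 178 179 208 234 233 230 230 230 230
 229 230 230 229 229 229 229 228 228 228 228 228 228 225 199 163 177 179
 179 180]
(441, 212, 22, 14) ((569.8853149414062, -178.9370574951172), (17.043155670166016, 30.105329513549805), 9.175040245056152)
t 2.75 pos [ 0.568  -0.1744  0.2596] yaw 10.069698218791965 F [-0.2547 -0.5038 -0.7005] w 0.08545526359868429
delta tool [0.003  0.1526 0.0015] twist 0.004707121904683973
```

Call:
move_arm --pt "0.0045 0.03 0.0025" --pt "0.0045 0.06 0.0025" --pt "0.0045 0.09 0.0025" --pt "0.0045 0.115 0.0025" --pt "0.0045 0.135 0.0025" --pt "0.0045 0.147 0.0025" --pt "0.0045 0.1525 0.0025" --pt "0.0045 0.1525 0.0025" --pt "0.0045 0.1525 0.0025" --twist '[0.008,0.008,0.008,0.008,0.008,0.008,0.008,0.008,0.008]' --fingers '[0,0,0,0,0,0,0,0,0]' --newtons 40

```text
t: 3.5
position: [0.5714, -0.1802, 0.1081]
tool_rot: [[0.165, 0.001, 0.986], [-0.986, -0.0, 0.165], [0.0, -1.0, 0.001]]
force: [-0.1, -0.3, 0.3]
grip_width: 0.0853
```

```bash
python3 - <<'E'
from h import *
togo([.571,-.1783,.107],9.6)
s=state();im,d=get_image('wrist');cv2.imwrite('pics/w3.png',im)
E
```

```text
t 3.5 pos [ 0.5714 -0.1802  0.1081] yaw 9.471270062618448 F [-0.0613 -0.2937  0.3176] w 0.08528208878793252
delta tool [-0.0019  0.0011 -0.0001] twist -0.002246761253194424
```

View pics/w3.png

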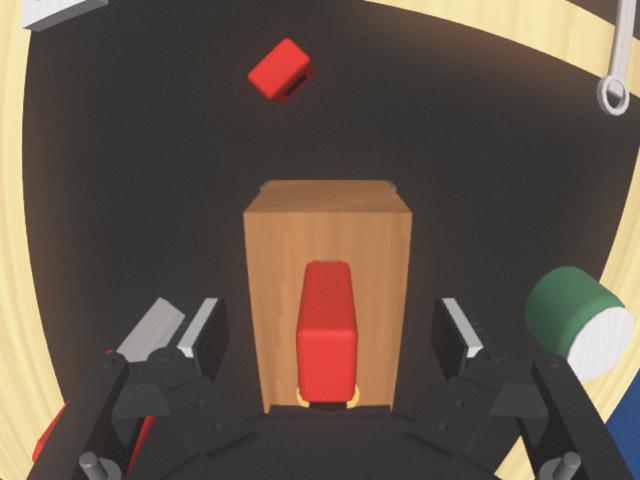

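The handle at (328,330) sits centred between the pads (205 and 455). I'll close the fingers on it.

Call:
move_arm --pt "-0.0015 0 0" --pt "-0.0015 0 0" --pt "-0.0015 0 0" --pt "-0.0015 0 0" --pt "-0.0015 0 0" --pt "-0.0015 0 0" --pt "-0.0015 0 0" --pt "-0.0015 0 0" --pt "-0.0015 0 0" --pt "-0.0015 0 0" --pt "-0.0015 0 0" --pt "-0.0015 0 0" --twist '[0,0,0,0,0,0,0,0,0,0,0,0]' --fingers '[1,1,1,1,1,1,1,1,1,1,1,1]' --newtons 70

```text
t: 4.55
position: [0.5707, -0.1788, 0.1074]
tool_rot: [[0.164, 0.0, 0.986], [-0.986, -0.0, 0.164], [0.0, -1.0, 0.0]]
force: [-1.6, 0.0, 5.5]
grip_width: 0.0194
```

Call:
move_arm --pt "-0.0015 -0.005 0" --pt "-0.0015 -0.015 0" --pt "-0.0015 -0.03 0" --pt "-0.0015 -0.03 0" --twist '[0,0,0,0]' --fingers '[1,1,1,1]'

```text
t: 4.88
position: [0.5716, -0.1779, 0.1399]
tool_rot: [[0.164, 0.003, 0.986], [-0.986, -0.001, 0.164], [0.001, -1.0, 0.003]]
force: [0.6, -1.3, -0.9]
grip_width: 0.0194
```

Call:
move_arm --pt "0 -0.03 0" --pt "0 -0.06 0" --pt "0 -0.09 0" --pt "0 -0.11 0" --pt "0 -0.11 0" --pt "0 -0.11 0" --twist '[0,0,0,0,0,0]' --fingers '[1,1,1,1,1,1]'

```text
t: 5.38
position: [0.5708, -0.1771, 0.2479]
tool_rot: [[0.165, 0.002, 0.986], [-0.986, 0.0, 0.165], [0.0, -1.0, 0.002]]
force: [0.6, 0.2, -2.0]
grip_width: 0.019
```

```bash
python3 - <<'E'
from h import *
togo([.558,.205,.25],16.8)
for n in ['wrist','scene']:
    im,d=get_image(n);cv2.imwrite(f'pics/{n}4.png',im)
E
```

```text
t 5.3833 pos [ 0.5708 -0.1771  0.2479] yaw 9.47154444423307 F [ 0.5975  0.2381 -2.0418] w 0.01896587577496555
delta tool [-0.379  -0.002   0.0502] twist -0.12790567853420395
```

View pics/wrist4.png

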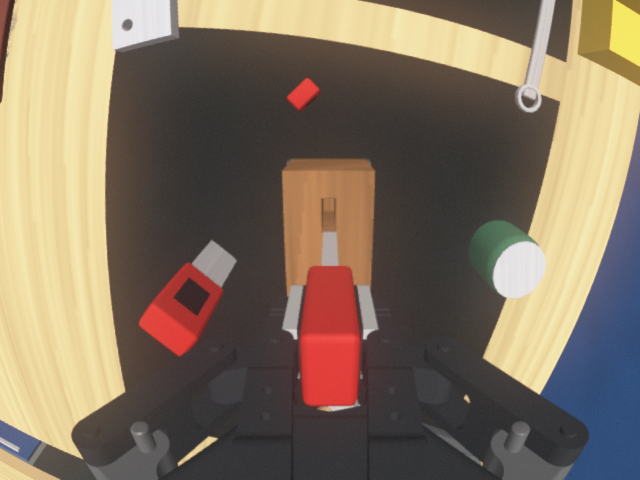

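View pics/scene4.png

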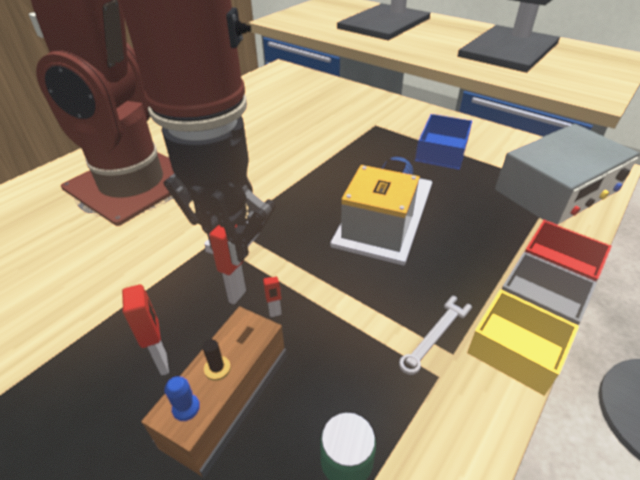

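The key hangs in the grip with its blade down, tip at about (330,232) in the wrist view. The other two tools are still in the holder. I'll move it above the slot.

Call:
move_arm --pt "-0.379 -0.002 0.05" --pt "-0.379 -0.002 0.05" --pt "-0.379 -0.002 0.05" --pt "-0.379 -0.002 0.05" --pt "-0.379 -0.002 0.05" --pt "-0.379 -0.002 0.05" --pt "-0.379 -0.002 0.05" --pt "-0.379 -0.002 0.05" --pt "-0.379 -0.002 0.05" --pt "-0.379 -0.002 0.05" --pt "-0.379 -0.002 0.05" --pt "-0.379 -0.002 0.05" --twist '[-0.128,-0.128,-0.128,-0.128,-0.128,-0.128,-0.128,-0.128,-0.128,-0.128,-0.128,-0.128]' --fingers '[1,1,1,1,1,1,1,1,1,1,1,1]'

```text
t: 6.48
position: [0.5567, 0.2051, 0.2474]
tool_rot: [[0.29, -0.002, 0.957], [-0.957, -0.002, 0.29], [0.001, -1.0, -0.003]]
force: [-0.1, -1.3, -1.2]
grip_width: 0.0192
```

Call:
move_arm --pt "0 0.02 0" --pt "0 0.035 0" --pt "0 0.035 0" --pt "0 0.035 0" --twist '[0,0,0,0]' --fingers '[1,1,1,1]'

```text
t: 6.82
position: [0.5571, 0.2031, 0.2133]
tool_rot: [[0.287, -0.002, 0.958], [-0.958, -0.001, 0.287], [0.001, -1.0, -0.002]]
force: [0.3, -0.5, -0.7]
grip_width: 0.0191
```

```bash
python3 - <<'E'
from h import *
import pickle
togo([.558,.205,.21],16.8)
s=state();pickle.dump(s,open('pics/w5.pkl','wb'))
for n in ['wrist','scene','top']:
    im,d=get_image(n);cv2.imwrite(f'pics/{n}5.png',im)
    if n=='wrist':cv2.imwrite('pics/w5c.png',cv2.resize(im[120:420,230:430],None,fx=2,fy=2,interpolation=cv2.INTER_CUBIC))
    if n=='scene':cv2.imwrite('pics/s5c.png',cv2.resize(im[60:260,290:490],None,fx=3,fy=3,interpolation=cv2.INTER_CUBIC))
E
```

```text
t 6.8167 pos [0.5571 0.2031 0.2133] yaw 16.6628751476066 F [ 0.2746 -0.4912 -0.686 ] w 0.019094035415518427
delta tool [-0.0016  0.0033  0.0015] twist -0.0023932801605762795
```

View pics/w5c.png

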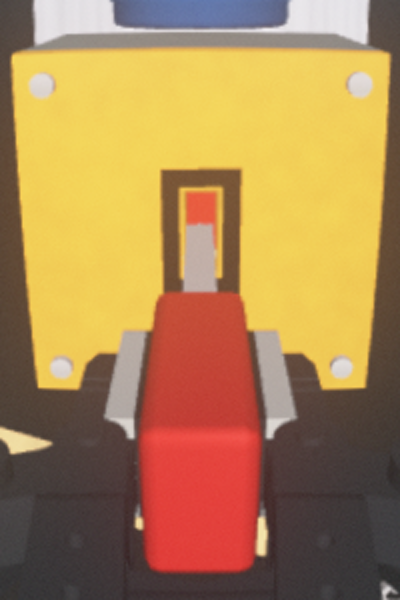

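View pics/s5c.png

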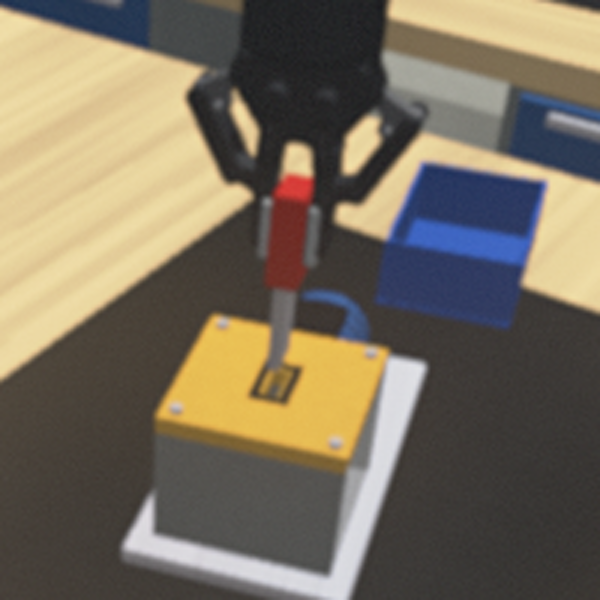

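```bash
python3 - <<'E'
from h import *
import pickle
s=pickle.load(open('pics/w5.pkl','rb'));im=cv2.imread('pics/wrist5.png')
# subpixel edges
def row(v,a,b): print('row',v,im[v,a:b].astype(int).tolist())
print('col330',[(v,*im[v,330]) for v in range(196,246)])
print('row225',[(u,*im[225,u]) for u in range(306,356)])
print('row236',[(u,*im[236,u]) for u in range(306,356)])
E
```

```text
col330 [(196, np.uint8(88), np.uint8(210), np.uint8(243)), (197, np.uint8(88), np.uint8(210), np.uint8(243)), (198, np.uint8(89), np.uint8(211), np.uint8(243)), (199, np.uint8(88), np.uint8(210), np.uint8(243)), (200, np.uint8(90), np.uint8(211), np.uint8(243)), (201, np.uint8(89), np.uint8(211), np.uint8(243)), (202, np.uint8(89), np.uint8(209), np.uint8(242)), (203, np.uint8(81), np.uint8(188), np.uint8(233)), (204, np.uint8(68), np.uint8(145), np.uint8(193)), (205, np.uint8(55), np.uint8(93), np.uint8(130)), (206, np.uint8(53), np.uint8(84), np.uint8(119)), (207, np.uint8(55), np.uint8(86), np.uint8(121)), (208, np.uint8(56), np.uint8(87), np.uint8(122)), (209, np.uint8(56), np.uint8(87), np.uint8(123)), (210, np.uint8(55), np.uint8(84), np.uint8(120)), (211, np.uint8(55), np.uint8(84), np.uint8(121)), (212, np.uint8(57), np.uint8(93), np.uint8(130)), (213, np.uint8(63), np.uint8(125), np.uint8(169)), (214, np.uint8(80), np.uint8(185), np.uint8(233)), (215, np.uint8(72), np.uint8(158), np.uint8(228)), (216, np.uint8(65), np.uint8(118), np.uint8(229)), (217, np.uint8(62), np.uint8(
[... 5838 characters left out ...]
np.uint8(54), np.uint8(87), np.uint8(120)), (343, np.uint8(56), np.uint8(84), np.uint8(116)), (344, np.uint8(52), np.uint8(82), np.uint8(114)), (345, np.uint8(52), np.uint8(81), np.uint8(114)), (346, np.uint8(56), np.uint8(84), np.uint8(115)), (347, np.uint8(55), np.uint8(83), np.uint8(116)), (348, np.uint8(51), np.uint8(80), np.uint8(114)), (349, np.uint8(60), np.uint8(102), np.uint8(139)), (350, np.uint8(79), np.uint8(180), np.uint8(229)), (351, np.uint8(87), np.uint8(205), np.uint8(241)), (352, np.uint8(87), np.uint8(208), np.uint8(242)), (353, np.uint8(88), np.uint8(209), np.uint8(243)), (354, np.uint8(87), np.uint8(209), np.uint8(242)), (355, np.uint8(87), np.uint8(209), np.uint8(242))]
```

```bash
python3 - <<'E'
from h import *
import pickle
s=pickle.load(open('pics/w5.pkl','rb'))
T=dict(position=np.zeros(3),tool_rot=np.eye(3))
def ony(u,v,y):
    o,d=ray('wrist',u,v,T); return o+d*(y-o[1])/d[1]
yc=s['position'][2]-.11   # cover plane in tool y
print('cover y',yc)
print('slot L/R outer @225',ony(310.3,225,yc),ony(350.0,225,yc))
print('slot L/R inner',ony(319.0,225,yc),ony(341.2,225,yc))
print('slot far edge outer',ony(330,204.3,yc),'inner',ony(330,213.3,yc))
for yt in (.085,.0875): print('tip',ony(329.35,231.3,yt), ony(322.4,236,yt-.005),ony(336.3,236,yt-.005))
im=cv2.imread('pics/wrist5.png').astype(int)
for v in range(236,266,4):
    r=im[v,300:360,0]; x=np.where(r>135)[0]; print(v,300+x.min(),300+x.max())
print([(v,im[v,330].tolist()) for v in range(328,342,1)])
E
```

```text
cover y 0.10332220355428255
slot L/R outer @225 [-0.0093  0.1033 -0.0104] [-0.0093  0.1033  0.0157]
slot L/R inner [-0.0093  0.1033 -0.0047] [-0.0093  0.1033  0.0099]
slot far edge outer [-0.0233  0.1033  0.0025] inner [-0.0173  0.1033  0.0025]
tip [-0.011   0.085   0.0021] [-0.0097  0.08   -0.0021] [-0.0097  0.08    0.0062]
tip [-0.0102  0.0875  0.0021] [-0.0088  0.0825 -0.0021] [-0.0088  0.0825  0.0063]
236 323 335
240 323 336
244 323 336
248 322 337
252 322 336
256 322 336
260 322 337
264 322 337
[(328, [54, 64, 194]), (329, [52, 60, 193]), (330, [52, 60, 192]), (331, [54, 61, 195]), (332, [54, 62, 197]), (333, [58, 66, 208]), (334, [57, 67, 216]), (335, [63, 71, 224]), (336, [67, 74, 231]), (337, [70, 78, 237]), (338, [72, 80, 239]), (339, [71, 79, 239]), (340, [69, 77, 237]), (341, [66, 73, 236])]
```

```bash
python3 - <<'E'
from h import *
T=dict(position=np.zeros(3),tool_rot=np.eye(3))
def ony(u,v,y):
    o,d=ray('wrist',u,v,T); return o+d*(y-o[1])/d[1]
im=cv2.imread('pics/wrist5.png').astype(int)
print([(v,im[v,330].tolist()) for v in range(261,272)])
print([(v,im[v,330].tolist()) for v in range(398,412)])
print('shoulder near',ony(330,266.5,.0275)); print('top near',ony(330,334.5,-.0325),'top far',ony(330,405,-.0325))
# top-camera check: slot & handle
t=cv2.imread('pics/top5.png');cv2.imwrite('pics/t5c.png',cv2.resize(t[170:300,120:280],None,fx=5,fy=5)[:600])
# scene: predicted pixel of tip and slot under scene camera
p=camera_params('scene');f=240/np.tan(np.radians(p['fov_y']/2));M=np.linalg.inv(np.array(p['cam_to_world']))
def proj(P):
    q=M@np.append(P,1);return p['cx']+f*q[0]/-q[2],p['cy']-f*q[1]/-q[2]
print('slot proj',proj([.558,.205,.11]),'in crop',[(a-b)*3 for a,b in zip(proj([.558,.205,.11]),(290,60))])
print('tip proj crop',[(a-b)*3 for a,b in zip(proj([.5571,.2031,.126]),(290,60))])
E
```

```text
[(261, [168, 175, 193]), (262, [171, 178, 195]), (263, [169, 175, 194]), (264, [168, 174, 193]), (265, [151, 159, 193]), (266, [90, 105, 198]), (267, [59, 81, 197]), (268, [56, 80, 198]), (269, [53, 76, 196]), (270, [53, 77, 196]), (271, [55, 77, 198])]
[(398, [57, 63, 226]), (399, [58, 61, 225]), (400, [59, 64, 226]), (401, [57, 61, 225]), (402, [59, 63, 225]), (403, [57, 60, 223]), (404, [56, 60, 214]), (405, [49, 53, 178]), (406, [47, 52, 123]), (407, [51, 54, 79]), (408, [48, 52, 67]), (409, [50, 50, 69]), (410, [47, 50, 67]), (411, [54, 52, 69])]
shoulder near [-0.0128  0.0275  0.0023]
top near [-0.0157 -0.0325  0.0022] top far [ 0.0155 -0.0325  0.0022]
slot proj (np.float64(381.8914435820918), np.float64(186.36869632488938)) in crop [np.float64(275.6743307462755), np.float64(379.1060889746682)]
tip proj crop [np.float64(274.9367937962846), np.float64(359.07043917641874)]
```

View pics/t5c.png

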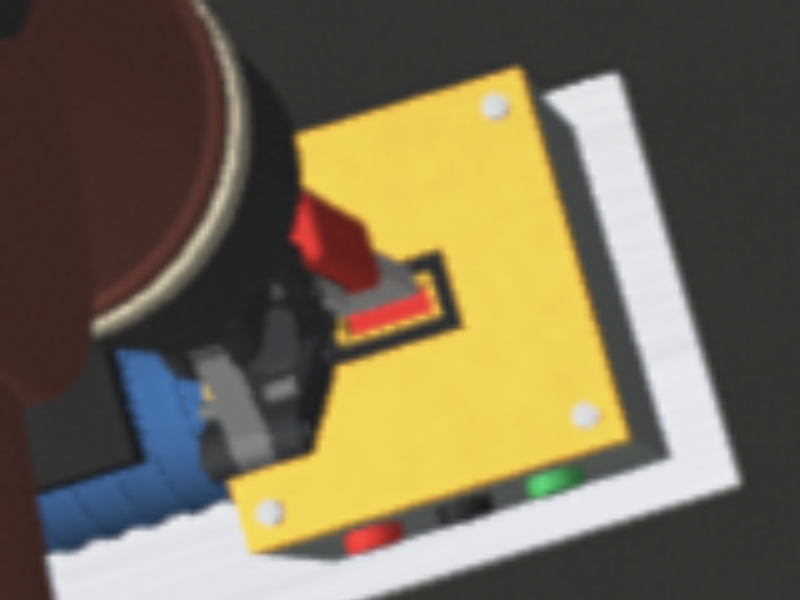

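Call:
move_arm --pt "-0.0025 0.005 0.0005" --pt "-0.0025 0.011 0.0005" --pt "-0.0025 0.011 0.0005" --pt "-0.0025 0.011 0.0005" --twist '[-0.002,-0.002,-0.002,-0.002]' --fingers '[1,1,1,1]'

```text
t: 7.3
position: [0.5569, 0.2074, 0.2026]
tool_rot: [[0.291, -0.001, 0.957], [-0.957, -0.0, 0.291], [0.0, -1.0, -0.001]]
force: [-0.6, -0.0, -1.3]
grip_width: 0.0189
```

```bash
python3 - <<'E'
from h import *
import pickle
togo([.558,.205,.21],16.8)
s=state();pickle.dump(s,open('pics/w6.pkl','wb'))
for n in ['wrist','scene','top']:
    im,d=get_image(n);cv2.imwrite(f'pics/{n}6.png',im)
    if n=='wrist':cv2.imwrite('pics/w6c.png',cv2.resize(im[180:280,280:380],None,fx=6,fy=6,interpolation=cv2.INTER_CUBIC))
    if n=='scene':cv2.imwrite('pics/s6c.png',cv2.resize(im[140:220,340:420],None,fx=7,fy=7,interpolation=cv2.INTER_CUBIC))
    if n=='top':cv2.imwrite('pics/t6c.png',cv2.resize(im[200:260,160:240],None,fx=8,fy=8,interpolation=cv2.INTER_CUBIC))
E
```

```text
t 7.3 pos [0.5569 0.2074 0.2026] yaw 16.916855459430096 F [-0.6268 -0.0412 -1.3406] w 0.018922053668895038
delta tool [ 0.0026 -0.0074  0.0004] twist 0.0020395125159858767
```

View pics/w6c.png

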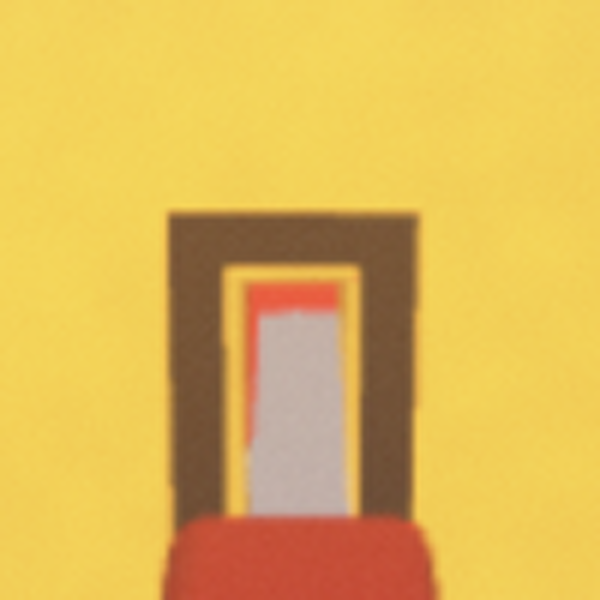

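View pics/s6c.png

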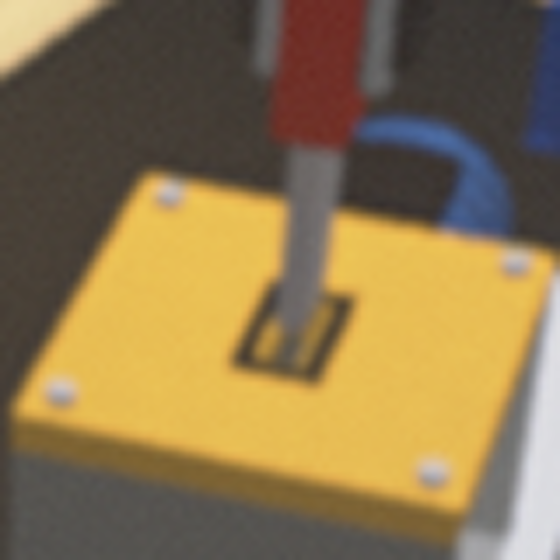

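View pics/t6c.png

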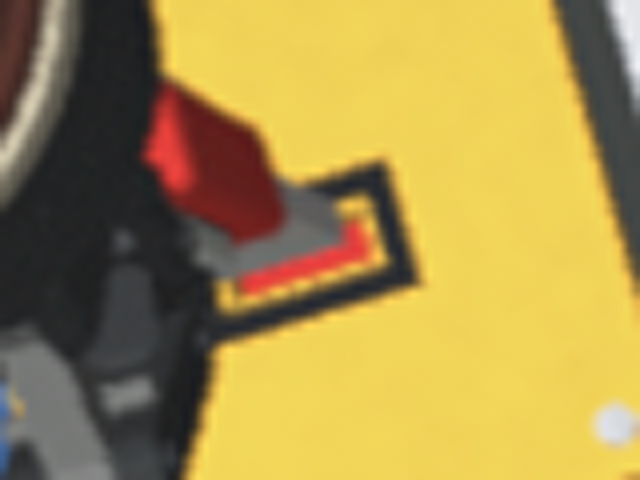

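```bash
python3 - <<'E'
from h import *
T=dict(position=np.zeros(3),tool_rot=np.eye(3))
def ony(u,v,y):
    o,d=ray('wrist',u,v,T); return o+d*(y-o[1])/d[1]
im=cv2.imread('pics/wrist6.png').astype(int)
print([(v,im[v,330].tolist()) for v in range(213,238)])
for yc in(.0926,.0910):
  print('outer',ony(330,215.0,yc),'inner',ony(330,224,yc),'L',ony(308,225,yc),ony(349.5,225,yc))
print('tip',ony(329.7,231.7,.0875))
E
```

```text
[(213, [89, 211, 243]), (214, [86, 202, 241]), (215, [65, 137, 184]), (216, [54, 89, 126]), (217, [56, 86, 120]), (218, [52, 83, 118]), (219, [58, 87, 119]), (220, [55, 86, 119]), (221, [56, 87, 120]), (222, [54, 84, 117]), (223, [57, 95, 131]), (224, [71, 153, 204]), (225, [81, 191, 236]), (226, [75, 167, 228]), (227, [66, 118, 230]), (228, [65, 98, 233]), (229, [64, 92, 233]), (230, [69, 97, 232]), (231, [107, 124, 225]), (232, [146, 158, 204]), (233, [167, 177, 200]), (234, [165, 176, 196]), (235, [165, 176, 196]), (236, [167, 177, 196]), (237, [166, 177, 194])]
outer [-0.0191  0.0926  0.0025] inner [-0.0133  0.0926  0.0025] L [-0.0127  0.0926 -0.0113] [-0.0126  0.0926  0.0147]
outer [-0.0196  0.091   0.0025] inner [-0.0138  0.091   0.0025] L [-0.0132  0.091  -0.0112] [-0.0131  0.091   0.0146]
tip [-0.0099  0.0875  0.0023]
```

The wrist view shows the blade tip at (330,232) just over the slot (inner border 317..340, far edge 224). It is about 0.6 mm too far right, and within about 0.5 mm along the slot. I'll correct that and lower gently.

Call:
move_arm --pt "0.0005 0 -0.0006" --pt "0.0005 0.002 -0.0006" --pt "0.0005 0.004 -0.0006" --pt "0.0005 0.006 -0.0006" --pt "0.0005 0.008 -0.0006" --pt "0.0005 0.008 -0.0006" --twist '[0,0,0,0,0,0]' --fingers '[1,1,1,1,1,1]'

```text
t: 7.95
position: [0.5565, 0.2067, 0.1945]
tool_rot: [[0.291, -0.001, 0.957], [-0.957, -0.0, 0.291], [0.0, -1.0, -0.001]]
force: [-0.2, -0.1, -1.6]
grip_width: 0.0193
```

```bash
python3 - <<'E'
from h import *
import pickle
togo([.558,.205,.14],16.8);print(state()['wrist_torque'])
for n in ['wrist']:
    im,d=get_image(n);cv2.imwrite(f'pics/{n}7.png',im)
    cv2.imwrite('pics/w7c.png',cv2.resize(im[180:280,280:380],None,fx=6,fy=6,interpolation=cv2.INTER_CUBIC))
E
```

```text
t 7.95 pos [0.5565 0.2067 0.1945] yaw 16.90598799921173 F [-0.1724 -0.1453 -1.5551] w 0.01927449701591612
delta tool [0.002  0.0545 0.001 ] twist 0.001849839553845674
[0.011  0.0519 0.0255]
```

View pics/w7c.png

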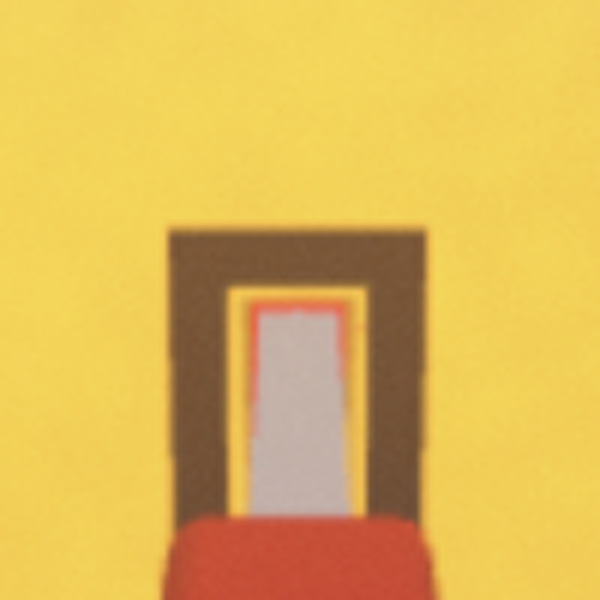

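The blade is centred in the slot, with red plunger visible evenly on both sides and at the far end, and no contact force. I'll continue down in stages.

Call:
move_arm --pt "0 0.003 0" --pt "0 0.006 0" --pt "0 0.009 0" --pt "0 0.012 0" --pt "0 0.015 0" --pt "0 0.015 0" --twist '[0,0,0,0,0,0]' --fingers '[1,1,1,1,1,1]'

```text
t: 8.5
position: [0.5564, 0.2066, 0.1793]
tool_rot: [[0.291, -0.001, 0.957], [-0.957, -0.001, 0.291], [0.0, -1.0, -0.001]]
force: [0.4, 0.4, -1.2]
grip_width: 0.0191
```

```bash
python3 - <<'E'
from h import *
togo([.558,.205,.1374],16.8);print(state()['wrist_torque'])
for n in ['wrist']:
    im,d=get_image(n);cv2.imwrite(f'pics/{n}8.png',im)
    cv2.imwrite('pics/w8c.png',cv2.resize(im[180:280,280:380],None,fx=6,fy=6,interpolation=cv2.INTER_CUBIC))
E
```

```text
t 8.5 pos [0.5564 0.2066 0.1793] yaw 16.90330982373194 F [ 0.39    0.431  -1.2071] w 0.019126737709867836
delta tool [0.002  0.0419 0.0011] twist 0.001803096573777218
[ 0.0044 -0.0097  0.036 ]
```

View pics/w8c.png

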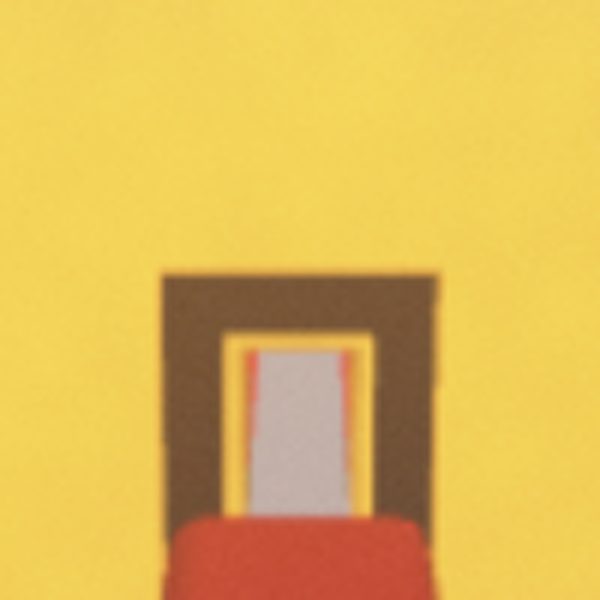

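The blade is about 10 mm into the slot and still free. I'll keep going down.

Call:
move_arm --pt "0 0.004 0" --pt "0 0.008 0" --pt "0 0.012 0" --pt "0 0.016 0" --pt "0 0.02 0" --pt "0 0.02 0" --twist '[0,0,0,0,0,0]' --fingers '[1,1,1,1,1,1]' --newtons 90

```text
t: 9.05
position: [0.5563, 0.2066, 0.159]
tool_rot: [[0.291, -0.001, 0.957], [-0.957, -0.001, 0.291], [0.0, -1.0, -0.001]]
force: [0.4, 1.2, -1.7]
grip_width: 0.0191
```

Call:
move_arm --pt "0 0.003 0" --pt "0 0.006 0" --pt "0 0.009 0" --pt "0 0.012 0" --pt "0 0.015 0" --pt "0 0.015 0" --twist '[0,0,0,0,0,0]' --fingers '[1,1,1,1,1,1]'

```text
t: 9.55
position: [0.5569, 0.2068, 0.1449]
tool_rot: [[0.291, 0.0, 0.957], [-0.957, 0.0, 0.291], [0.0, -1.0, 0.0]]
force: [-0.9, 1.0, 2.6]
grip_width: 0.0189
```

```bash
python3 - <<'E'
from h import *
togo([.558,.205,.1374],16.8);print(state()['wrist_torque'])
for n in ['wrist','scene']:
    im,d=get_image(n);cv2.imwrite(f'pics/{n}9.png',im)
    if n=='wrist':cv2.imwrite('pics/w9c.png',cv2.resize(im[180:280,280:380],None,fx=6,fy=6,interpolation=cv2.INTER_CUBIC))
E
```

```text
t 9.55 pos [0.5569 0.2068 0.1449] yaw 16.901938085251686 F [-0.8896  0.9975  2.6461] w 0.018925069216223955
delta tool [0.002  0.0075 0.0005] twist 0.001779155220820396
[-0.069   0.1434  0.0197]
```

View pics/w9c.png

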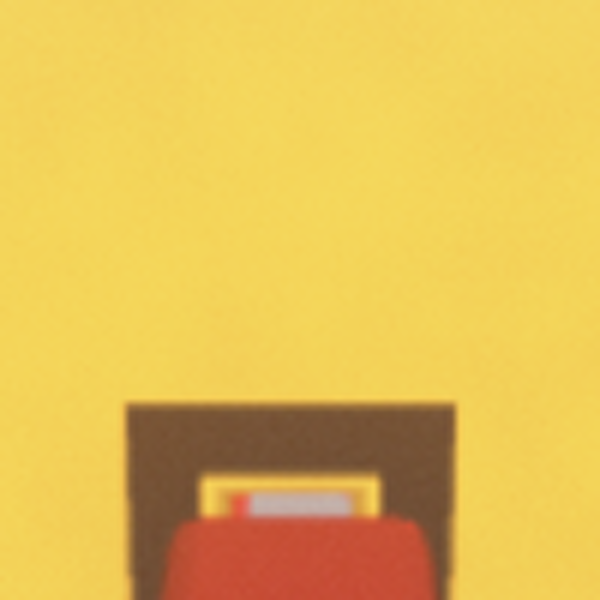

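The plunger spring is felt (about +4 N). The blade sits about 0.7 mm right of the slot's centre, so I'll shift it back while pressing down.

Call:
move_arm --pt "0 0 -0.0006" --pt "0 0.002 -0.0006" --pt "0 0.004 -0.0006" --pt "0 0.006 -0.0006" --pt "0 0.007 -0.0006" --pt "0 0.007 -0.0006" --twist '[0,0,0,0,0,0]' --fingers '[1,1,1,1,1,1]'

```text
t: 10.15
position: [0.5566, 0.2067, 0.1382]
tool_rot: [[0.291, 0.001, 0.957], [-0.957, 0.0, 0.291], [0.0, -1.0, 0.001]]
force: [1.9, 0.9, 3.9]
grip_width: 0.0189
```

```bash
python3 - <<'E'
from h import *
togo([.558,.205,.1374],16.8);print(state()['wrist_torque'])
E
```

```text
t 10.15 pos [0.5566 0.2067 0.1382] yaw 16.89912869774144 F [1.853  0.9102 3.8763] w 0.01886223722692181
delta tool [0.002  0.0008 0.0008] twist 0.0017301221588023026
[ 0.1911 -0.6349  0.0168]
```

Call:
move_arm --pt "0 0.0005 0" --pt "0 0.001 0" --pt "0 0.001 0" --twist '[0,0,0]' --fingers '[1,1,1]'

```text
t: 10.4
position: [0.5566, 0.2067, 0.1375]
tool_rot: [[0.291, 0.001, 0.957], [-0.957, 0.0, 0.291], [-0.0, -1.0, 0.001]]
force: [3.1, 0.2, 6.6]
grip_width: 0.0187
```

Call:
move_arm --pt "0 0.0005 0" --pt "0 0.001 0" --pt "0 0.001 0" --twist '[0,0,0]' --fingers '[1,1,1]'

```text
t: 10.65
position: [0.5567, 0.2067, 0.1374]
tool_rot: [[0.291, 0.001, 0.957], [-0.957, 0.001, 0.291], [-0.001, -1.0, 0.001]]
force: [-0.9, -0.9, 14.6]
grip_width: 0.0188
```

The tool stopped at z = 0.1374 with the force at 14.6 N, so the shoulder appears seated. I'll verify in pictures.

```bash
python3 - <<'E'
from h import *
togo([.558,.205,.1374],16.8);print(state()['wrist_torque'])
for n in ['wrist','scene']:
    im,d=get_image(n);cv2.imwrite(f'pics/{n}10.png',im)
    if n=='wrist':cv2.imwrite('pics/w10c.png',cv2.resize(im[200:350,250:410],None,fx=4,fy=4,interpolation=cv2.INTER_CUBIC))
    else:cv2.imwrite('pics/s10c.png',cv2.resize(im[110:260,310:450],None,fx=4,fy=4,interpolation=cv2.INTER_CUBIC))
E
```

```text
t 10.65 pos [0.5567 0.2067 0.1374] yaw 16.896434122344996 F [-0.8906 -0.941  14.6376] w 0.018786375547800514
delta tool [0.002  0.     0.0008] twist 0.0016830929461910727
[-0.0873  0.1621  0.0472]
```

View pics/w10c.png

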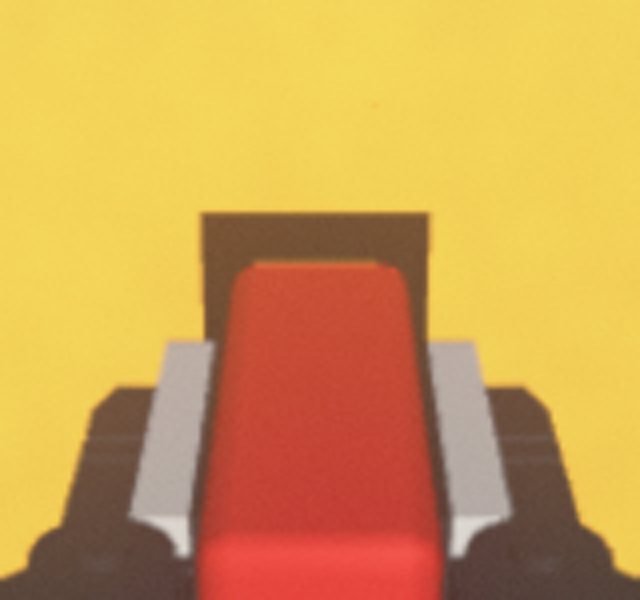

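View pics/s10c.png

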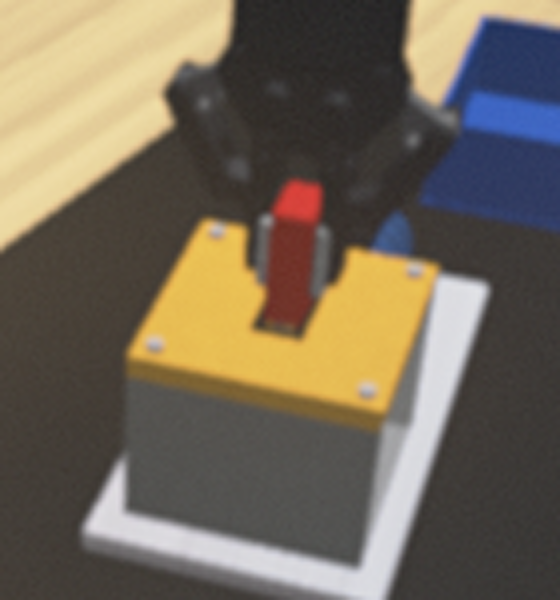

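View pics/scene10.png

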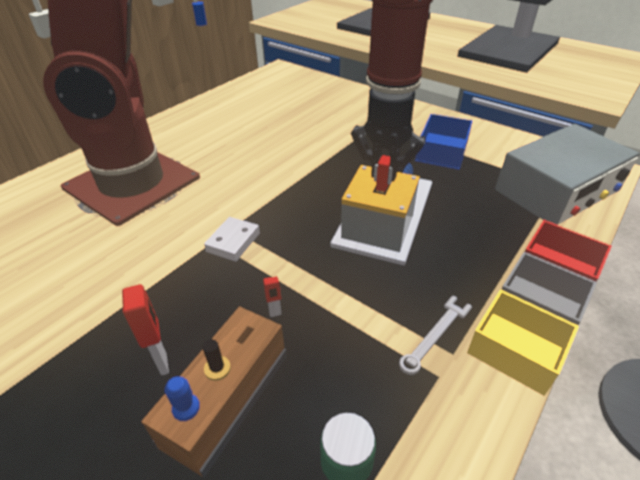

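The handle's shoulder is at the cover inside the black border, and the scriber and screwdriver are untouched. I'll add a little push for margin and confirm it holds steady.

Call:
move_arm --pt "0 0.0005 0" --pt "0 0.0005 0" --pt "0 0.0005 0" --pt "0 0.0005 0" --pt "0 0.0005 0" --pt "0 0.0005 0" --twist '[0,0,0,0,0,0]' --fingers '[1,1,1,1,1,1]'

```text
t: 11.25
position: [0.5567, 0.2067, 0.1374]
tool_rot: [[0.291, 0.001, 0.957], [-0.957, 0.001, 0.291], [-0.001, -1.0, 0.001]]
force: [-2.8, -1.4, 19.0]
grip_width: 0.0194
```

Call:
move_arm --pt "0 0 0" --pt "0 0 0" --pt "0 0 0" --pt "0 0 0" --pt "0 0 0" --pt "0 0 0" --twist '[0,0,0,0,0,0]' --fingers '[1,1,1,1,1,1]'

```text
t: 11.75
position: [0.5567, 0.2067, 0.1374]
tool_rot: [[0.291, 0.001, 0.957], [-0.957, 0.001, 0.291], [-0.001, -1.0, 0.001]]
force: [-3.0, -2.0, 17.8]
grip_width: 0.0191
```

```bash
python3 -c "
from plant import *
print(hand_in())"
```

```text
the job is handed in; nothing more can be done
None
```

I pulled the middle-sized red key out of the holder and passed its blade down through the slot. I then pushed it onto the plunger until the shoulder reached the cover. I handed in at about 11.8 s, still gripping at 90 N and pressing down.

- **Seating:** the tool stopped at z = 0.1374, which is where a seated key should put it. Pushing a further 1.5 mm moved it only about 0.1 mm, while the upward force rose from about 7 N to 18–19 N. It then held steady for half a second.
- **Key in the grip:** the last wrist and scene pictures, taken just before the final push, show the handle down inside the slot's black border. The key had not slipped, and the scriber and screwdriver were still in the holder.
- **Disagreements:** the top and wrist cameras differed by about 2 mm in x, so I aligned the blade to the slot with the wrist camera alone. I saw about a 1° apparent tilt of the key in the grip, which may be calibration error; the blade went in freely.
- **Not checked:** I had no direct reading of the plunger, so "fully home" rests on the stop height, the force and the pictures.

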